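# Lay out the bench for casing up a watch

## Task

Lay out the bench for casing up the square wooden watch: set its case, face down as it lies, on the middle of the round black rubber cushion with its strap lugs in line with the short sides of the green mat, and put the module on the middle of the white dust tray and cover it with the glass bell, which stands centred on the tray. Lay the steel case back flat on the mat midway between cushion and tray, on the line between them, and lay the screwdriver centred a few centimetres in front of it (on the robot's side), parallel to the long sides of the mat with its handle to the robot's right. Set module and bell down without dropping them, let go of everything, and leave the loupe, the round watch and the parts box where they are.

Things in the scene. Friction and masses are not known exactly. Their poses are not given: they have to be found in the camera images.
- cushion: Casing cushion, a round black rubber puck 90 mm across and 22 mm high with a flat top, fixed on the green cutting mat (mat top 3 mm above the work surface; long sides run left-right along world y, short sides along world x). Origin: centre of its underside. Its own y axis lies along the line through its centre and the centre of the dust tray (the tray may be on either side, 260 mm away); its x axis points away from the robot, within 7 degrees of the mat's short sides.
- tray: Dust tray, a round white plastic disc 104 mm across and 10 mm high with a flat top, fixed on the mat left or right of the cushion. Origin: centre of its underside.
- case: Square watch case of dark wood lying face down on the mat, hollow side up: 44 x 42 mm, 11 mm high, with two pairs of strap lugs that make it 62 mm long. Origin: centre of its underside. x axis runs along the lugs (either end alike), z up. Grasp it across y (42 mm between two flat outer sides).
- module: Digital watch module: flat block 28 (x) x 26 (y) x 8 mm (z, up), black plastic with a round steel coin cell on top. Origin: centre of its underside.
- bell: Glass dust bell: clear dome 76 mm across and 42 mm high, open below (inside 70 mm across at the rim, about 38 mm high), with a black round knob on top, 18 mm across, from 46 to 59 mm above the rim. Origin: centre of its lower rim, z up. Lift it by the knob.
- caseback: Case back: plain steel plate 38 (x) x 34 (y) x 5 mm (z, up) with four small screw holes at the corners and a slotted round hatch. Lies flat on the mat. Origin: centre of its underside.
- screwdriver: Precision screwdriver lying on the mat: straight flat-sided metal handle 78 mm long and 11 x 11 mm in section with a thinner 12 mm cap behind it and a thin 44 mm shank before it (134 mm overall). Origin: underside of the middle of the handle. x axis points along it from the handle to the tip. Grasp it across y at the origin.
- loupe: Bystander: black eye loupe, 40 mm across, 32 mm high, standing on the mat. Origin: centre of its underside. Leave alone.
- round_watch: Bystander: round watch head of brown wood with a pale dial, 46 mm across, 12 mm high. Origin: centre of its underside. Leave alone.
- parts_box: Bystander: clear lidded parts box, 80 (x) x 120 (y) x 32 mm high. Origin: centre of its underside. Leave alone.

How it is judged:
By the outcome, as a careful person would: the job done as asked, in the order asked, and still so for the second after the job is handed in, with the robot touching nothing.
It also fails if it takes over 128 s, if anything falls off the work surface, if the arm or the gripper's body presses on something with over 40 N, if the wrist force passes 120 N, or if a joint passes its speed limit or range.

## Robot

A 7-joint arm with a two-finger parallel gripper is mounted at the origin on the work surface. World frame = base frame: x ahead of the robot, y to its left, z up, the work surface at z = 0. Lengths are in mm, angles in rad, forces in N, time in s.
With the tool pointing down it reaches from about 400 to 900 mm from the base axis. Payload 5.6 kg.
Tool frame: the origin (TCP) lies midway between the tips of the shut fingers; the grasp point (between the pads) lies 19 mm behind it; z points along the fingers, y is the line along which they close (so a half turn about z gives the same grasp; the last joint's range is limited). The gripper opens to 92 mm and grips with 3 to 60 N. Pads are 20 mm wide; open, the fingers measure 128 mm over their backs; the gripper's body (75 mm by 189 mm) begins 69 mm behind the grasp point.
Start: joints at [1.297, 0.468, -0.012, 1.603, 0.006, 1.071, -0.056], TCP at [148.649, -632.782, 214.592] pointing down, gripper open.
Joint ranges: [-2.53, 2.53], [-0.31, 2.02], [-1.57, 1.55], [0.28, 2.44], [-1.29, 4.43], [0.15, 1.84], [-2.92, 2.92]. Speed limits (rad/s): [2.57, 2.57, 3.14, 3.14, 3.14, 3.14, 3.14].

## Interface

Orientations are given as a rotation vector (axis times angle).
In Python, from cell import robot, grip, kin, viewer gives the robot as it stands. Calls block until the motion is done:
- robot.movep(position, orientation): joint-space move of the TCP to a pose.
- robot.servo_line(position, feed=150, rotation=None): straight line of the TCP; rotation=None keeps the orientation; feed is the mean speed in mm/s.
- robot.goto_joints(angles): joint-space move.
- grip(opening, newtons=None): opening from 0.0 (shut) to 1.0 (fully open); newtons is the grip in N (None keeps the last); returns when the fingers have stopped.
- robot.hold(seconds).
- kin.ik(position, orientation): joint angles nearest the present ones, or None.
- robot.observe(): the state.
- viewer.read_camera(name): name is "scene" or "top"; returns the picture (384x512x3 uint8, red, green, blue); there is no depth.
- viewer.camera_info(name): a dict with "camera_matrix" (3x3 intrinsics, pixels), "k1" (the pictures are not rectified: a ray, as slopes to the right and down, at radius r is drawn at 1 + k1 r^2 times it, then the intrinsics apply), "R" (3x3) and "t" (3): a world point X has camera coordinates R X + t. Camera axes: x right, y down, z forward; pixel columns grow to the right and rows downward; lengths in mm; the calibration is good to about 2 mm. A picture is of the moment at which its call begins. camera_info takes no time and is no camera call.
A pose or a line that the arm cannot do raises robot.IKError and nothing moves.
- robot.job_done(): hands the job in; it is judged then, once.
Trained networks look in the newest picture that a camera, given by its name, has taken for a name from the list of things; names that differ only in an ending like _2 or _b are one class to them, and where a whole thing is asked for, a point or a joint stands for the part that bears it (a point fixed in the world has none). Each returns a list of dicts, best first, with "confidence" (0 to 1); they miss things now and then, are a little off and sometimes report something else, mostly with a low value. They report only what shows in the picture. A call takes as long as a camera call.
- viewer.silhouettes(name, camera): "mask" (384x512 bool, what is visible of it).
- viewer.pinpoint(name, camera): "at" ([x, y, z] in mm, in the coordinates of the camera as it stood for that picture, good to about 4 mm: a listed point, or the origin of a listed thing).
The state is a dict: "t": time; "joints": joint angles; "joint_velocities": joint speeds; "joint_torque": joint torques, N m; "tcp_pos": TCP position; "tcp_rot": TCP orientation; "contact_force": force on the tool from outside, world axes, zero at the start; "wrist_torque": the same for the moment, N m; "grip_width": opening from 0.0 (shut) to 1.0 (fully open); "grip_force": force on a finger pad.
Only numpy, scipy, OpenCV 4.12 (cv2) and the standard library are available. Lean on these libraries where they do the work, as an engineer would, in place of code of your own. Each camera call takes 0.05 s, during which the arm holds its last target. There are 200 camera calls.

## Working session

There is one attempt and no reset: what is moved stays moved. The work goes in short steps, each a Python script; the robot and the scene stay as the last script left them, time stands still between calls to the robot, and variables do not carry over. Pictures are saved under pics/ and viewed, at most 14 in all, crops included, and the job is handed in when it is done.

```bash
ls; mkdir -p pics; cat > h.py <<'E'
import numpy as np, cv2
from cell import robot, grip, kin, viewer
def world(cam,p):
    i=viewer.camera_info(cam); return np.array(i["R"]).T@(np.array(p)-np.array(i["t"]))
def ray(cam,px,z):
    """pixels (N,2) -> world xy at height z"""
    i=viewer.camera_info(cam);K=np.array(i["camera_matrix"]);R=np.array(i["R"]);t=np.array(i["t"])
    px=np.atleast_2d(px).astype(float)
    d=np.c_[(px[:,0]-K[0,2])/K[0,0],(px[:,1]-K[1,2])/K[1,1]];u=d.copy()
    for _ in range(20): u=d/(1+i["k1"]*(u**2).sum(1,keepdims=True))
    c=-R.T@t; w=np.c_[u,np.ones(len(u))]@R
    return (c+w*((z-c[2])/w[:,2])[:,None])[:,:2]
def shoot(cam,name=None):
    im=viewer.read_camera(cam)
    if name: cv2.imwrite(f"pics/{name}.png",cv2.cvtColor(cv2.resize(im,(800,600),interpolation=cv2.INTER_CUBIC),cv2.COLOR_RGB2BGR))
    return im
E
python3 - <<'E'
from h import *
for c in("top","scene"):
    im=shoot(c,c+"0"); i=viewer.camera_info(c); print(c,"cam at",(-np.array(i["R"]).T@np.array(i["t"])).round(),i["k1"],np.array(i["camera_matrix"])[0,0].round())
    for n in "cushion tray case module bell caseback screwdriver loupe round_watch parts_box".split():
        for d in viewer.pinpoint(n,c)[:2]: print(n,round(d["confidence"],2),world(c,d["at"]).round(1))
s=robot.observe();print(s["t"],s["tcp_rot"])
E
```

```text
pics
top cam at [530.  -0. 898.] -0.007120656010012418 363.0
cushion 0.72 [ 647.6 -105.7    4.5]
tray 0.68 [ 6.345e+02  1.576e+02 -5.000e-01]
tray 0.27 [ 575.  -324.1    4.5]
case 0.91 [ 578.7 -325.9    6.8]
module 0.46 [566.  316.    3.9]
module 0.16 [635.7 157.3  -0.9]
bell 0.65 [ 430.3 -323.6    4.4]
caseback 0.65 [444.  325.8   3.4]
screwdriver 0.77 [454.9   8.4   1.7]
loupe 0.71 [771.  -44.6   9.2]
round_watch 0.89 [736.2 261.3   1.8]
parts_box 0.75 [ 713.9 -327.     1.1]
scene cam at [1203. -363.  564.] 0.007453339565916662 391.0
cushion 0.62 [ 649.5 -107.8    7.4]
tray 0.85 [634.4 153.8   7.9]
case 0.58 [ 580.5 -320.     3. ]
case 0.3 [ 429.2 -323.5    2.5]
module 0.61 [568.8 319.6   3.6]
bell 0.66 [ 429.3 -320.4    7.3]
caseback 0.68 [448.6 323.9   1.4]
screwdriver 0.48 [453.3   6.8   1.8]
loupe 0.31 [734.9 261.9   4.7]
loupe 0.3 [566.2 317.4  -0. ]
round_watch 0.72 [732.7 261.6   2.3]
round_watch 0.44 [569.9 318.8   3. ]
parts_box 0.59 [ 709.5 -325.5    2.9]
1.1 [ 3.12064722e+00  3.61537680e-01 -1.26341624e-05]
```

View pics/top0.png

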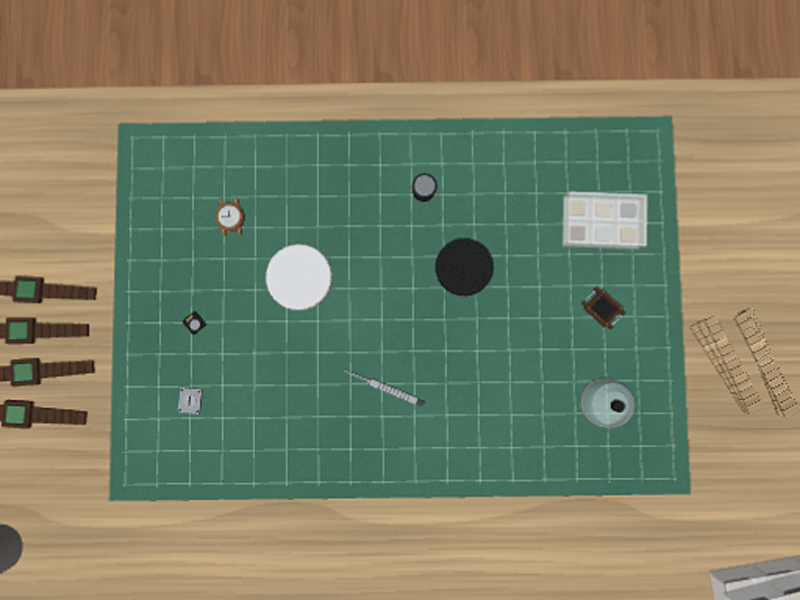

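```bash
python3 - <<'E'
from h import *
im=shoot("top")
H={"cushion":25,"tray":13,"case":14,"module":11,"caseback":8,"screwdriver":14}
for n,z in H.items():
    for d in viewer.silhouettes(n,"top")[:1]:
        m=d["mask"].astype(np.uint8)
        c=max(cv2.findContours(m,0,cv2.CHAIN_APPROX_NONE)[0],key=cv2.contourArea)[:,0]
        p=ray("top",c,z).astype(np.float32)
        r=cv2.minAreaRect(p); ys,xs=np.nonzero(m)
        a=ray("top",np.c_[xs,ys],z); mu=a.mean(0); w,v=np.linalg.eigh(np.cov((a-mu).T))
        print(n,round(d["confidence"],2),"rect",np.round(r[0],1),np.round(r[1],1),round(r[2],1),"mean",mu.round(1),"axis deg",np.degrees(np.arctan2(v[1,1],v[0,1])).round(1),"circ",np.round(cv2.minEnclosingCircle(p)[0],1))
E
```

```text
cushion 0.73 rect [ 644.6 -105.5] [88.9 87.9] 44.0 mean [ 644.  -105.7] axis deg 167.5 circ [ 643.9 -105.3]
tray 0.9 rect [634.1 152.5] [103.2 101.1] 89.3 mean [633.5 152.1] axis deg 75.2 circ [633.9 152. ]
case 0.7 rect [ 578.8 -321.5] [56.4 42.5] 47.2 mean [ 578.8 -321.9] axis deg 48.4 circ [ 579.7 -321.8]
module 0.48 rect [563.1 317.6] [28.1 25.7] 45.0 mean [563.4 317.6] axis deg -144.4 circ [563.8 317.4]
caseback 0.76 rect [442.8 323.6] [34.3 37.8] 82.6 mean [443.3 324. ] axis deg 158.4 circ [442.9 323. ]
screwdriver 0.47 rect [453.    3.1] [94.9 11.2] 65.5 mean [451.5   0.5] axis deg 66.4 circ [453.6   2.8]
```

```bash
cat >> h.py <<'E'
def proj(cam,X):
    i=viewer.camera_info(cam);K=np.array(i["camera_matrix"])
    c=np.atleast_2d(X)@np.array(i["R"]).T+np.array(i["t"]); u=c[:,:2]/c[:,2:]; u=u*(1+i["k1"]*(u**2).sum(1,keepdims=True))
    return u@K[:2,:2].T+K[:2,2]
def patch(im,cam,c,z,w=120,h=90,s=400/120):
    """ortho view: image up = +x, left = +y"""
    W,Hh=int(w*s),int(h*s); vv,uu=np.mgrid[:Hh,:W]
    X=np.c_[(c[0]+(Hh/2-vv)/s).ravel(),(c[1]+(W/2-uu)/s).ravel(),np.full(W*Hh,z)]
    m=proj(cam,X).reshape(Hh,W,2).astype(np.float32)
    return cv2.cvtColor(cv2.remap(im,m,None,cv2.INTER_CUBIC),cv2.COLOR_RGB2BGR)
def box(p,c0,c,ang,l,w,off=0,s=400/120):
    """overlay rectangle l (along ang deg from +x) x w"""
    a=np.radians(ang);e=np.array([np.cos(a),np.sin(a)]);n=np.array([-e[1],e[0]]);h,W=p.shape[:2]
    q=np.array([np.array(c)+e*(off+i*l/2)+n*j*w/2-c0 for i,j in((1,1),(1,-1),(-1,-1),(-1,1))])
    cv2.polylines(p,[np.int32(np.c_[W/2-q[:,1]*s,h/2-q[:,0]*s]*16)],True,(0,255,255),1,cv2.LINE_AA,4)
E
python3 - <<'E'
from h import *
im=shoot("top")
P=[]
for c,z,b in (((579,-322),14,[(49,44,42),(49,62,30)]),((563.3,317.5),11,[(45,28,26)]),((443,323.7),8,[(-7.4,38,34)]),((450,-2),14,None)):
    if b is None:
        p=patch(im,"top",c,10,160,120,2.5)
        box(p,np.array(c),(449,-6),65.5,78,11,0,2.5)
    else:
        p=patch(im,"top",c,z); [box(p,np.array(c),c,*x) for x in b]
    P.append(p)
cv2.imwrite("pics/patch0.png",np.vstack([np.hstack(P[:2]),np.hstack(P[2:])]))
# scene cross-check
im=shoot("scene")
for n,z in {"cushion":25,"tray":13,"case":14,"module":11,"caseback":8,"screwdriver":14}.items():
    for d in viewer.silhouettes(n,"scene")[:1]:
        c=max(cv2.findContours(d["mask"].astype(np.uint8),0,1)[0],key=cv2.contourArea)[:,0]
        p=ray("scene",c,z).astype(np.float32); r=cv2.minAreaRect(p)
        print(n,round(d["confidence"],2),np.round(r[0],1),np.round(r[1],1),round(r[2],1))
im=shoot("top")
for k in [(617,406)]: print("knob",ray("top",[(k[0]+.5)*.64-.5,(k[1]+.5)*.64-.5],62))
E
```

```text
cushion 0.61 [ 654.8 -111.2] [ 85.5 104.2] 60.1
tray 0.66 [640.2 148.9] [101.8 107.4] 58.3
case 0.66 [ 586.3 -326.4] [65.6 52.3] 49.0
module 0.43 [639.7 149.9] [103.1 111.7] 57.4
caseback 0.65 [445.4 321.9] [35.2 43. ] 78.6
screwdriver 0.68 [739.  259.3] [54.9 54.7] 13.0
knob [[ 431.97515857 -319.53395007]]
```

View pics/patch0.png

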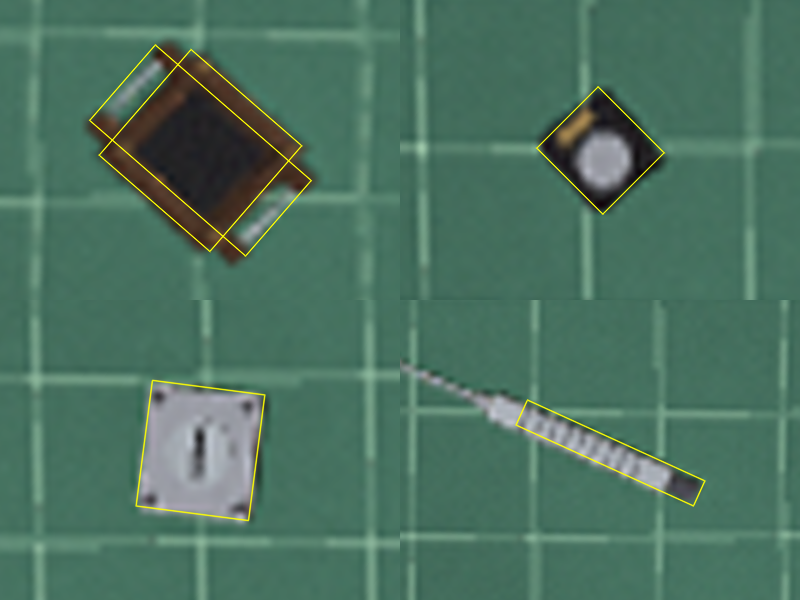

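```bash
cat >> h.py <<'E'
from scipy.spatial.transform import Rotation as Ro
def rots(a):
    out=[]
    for k in (0,180):
        r=np.radians(a+k); y=np.array([np.cos(r),np.sin(r),0]); z=np.array([0,0,-1.]); x=np.cross(y,z)
        out.append(Ro.from_matrix(np.c_[x,y,z]).as_rotvec())
    return out
def best(p,a):
    """closing direction a deg from +x; pick half-turn that keeps joint 7 nearest the middle/nearest present"""
    q0=np.array(robot.observe()["joints"]); c=[]
    for r in rots(a):
        q=kin.ik(p,r)
        if q is not None: c.append((np.abs(np.array(q)-q0).max(),tuple(r)))
    return np.array(min(c)[1])
def above(x,y,z,a):
    r=best([x,y,z],a); robot.movep([x,y,z],r)
def line(x,y,z,feed=150): robot.servo_line([x,y,z],feed=feed)
def st(s=""):
    o=robot.observe(); print(s,"t",round(o["t"],1),"tcp",np.round(o["tcp_pos"],1),"w",round(o["grip_width"]*92,1),"gf",round(o["grip_force"],1),"F",np.round(o["contact_force"],1))
E
python3 - <<'E'
from h import *
im=shoot("top").astype(int); 
b=viewer.silhouettes("bell","top")
g=im.max(2); x0,x1,y0,y1=370,410,240,275
m=np.zeros(g.shape,np.uint8); m[y0:y1,x0:x1]=(g[y0:y1,x0:x1]<60)
ys,xs=np.nonzero(m); print("knob n",len(xs),ray("top",[xs.mean(),ys.mean()],57),ray("top",[xs.mean(),ys.mean()],62))
if b:
    c=max(cv2.findContours(b[0]["mask"].astype(np.uint8),0,1)[0],key=cv2.contourArea)[:,0]
    p=ray("top",c,10).astype(np.float32); print("bell",cv2.minEnclosingCircle(p),b[0]["confidence"])
above(579,-322,90,49+90); st("above")
line(579,-322,6,100); st("down")
grip(0.3,25); st("grip")
line(579,-322,110,120); st("up")
E
```

```text
knob n 48 [[ 431.98597825 -321.48653619]] [[ 432.56959285 -319.57649369]]
bell ((432.4169921875, -325.8272399902344), 42.54112243652344) 0.6
above t 4.0 tcp [ 578.1 -324.1   90.3] w 92.0 gf 0.0 F [-0.2 -0.1  0.3]
down t 5.0 tcp [ 579.6 -322.2    6.6] w 91.9 gf 0.0 F [-1.   0.2 -0.3]
grip t 5.8 tcp [ 579. -322.    6.] w 41.8 gf 25.0 F [ 0.1 -0.2 -0.3]
up t 6.8 tcp [ 578.4 -321.8  109.1] w 41.4 gf 25.0 F [0.  0.6 0.2]
```

```bash
python3 - <<'E'
from h import *
C=(644.3,-105.6)
above(*C,110,90); st("above")
line(*C,40,120); line(*C,28.6,30); robot.hold(.3); st("down")
grip(0.75,25); st("rel")
line(*C,110,150)
above(563.3,317.3,90,134)
im=shoot("top"); p=patch(im,"top",C,36,w=120,h=90); box(p,np.array(C),C,0,62,42)
cv2.imwrite("pics/case1.png",p)
d=viewer.silhouettes("case","top"); m=d[0]["mask"].astype(np.uint8); c=max(cv2.findContours(m,0,1)[0],key=cv2.contourArea)[:,0]
r=cv2.minAreaRect(ray("top",c,36).astype(np.float32)); print(d[0]["confidence"],np.round(r[0],1),np.round(r[1],1),round(r[2],1))
st()
E
```

```text
above t 7.8 tcp [ 643.9 -106.8  109.4] w 41.5 gf 25.0 F [ 0.4 -1.5 -1.4]
down t 9.4 tcp [ 644.3 -105.6   28.7] w 41.8 gf 25.0 F [-0.   0.2  0.1]
rel t 9.9 tcp [ 644.3 -105.6   28.6] w 68.8 gf 0.0 F [ 0.4 -0.4  0.4]
0.97 [ 642.4 -107.1] [43.  55.2] 88.9
 t 12.3 tcp [564.5 315.3  90. ] w 68.7 gf 0.0 F [0.1 0.9 0.1]
```

View pics/case1.png

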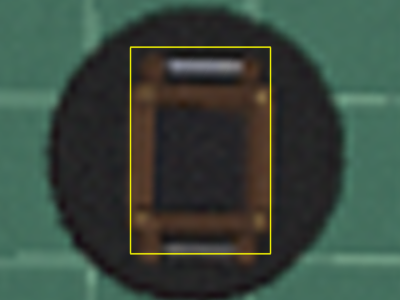

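```bash
python3 - <<'E'
from h import *
im=shoot("top")
def fit(c,z,s,lo,test):
    p=patch(im,"top",c,z,140,140,4); m=test(p.astype(int)).astype(np.uint8)
    k=max(cv2.findContours(m,0,1)[0],key=cv2.contourArea); (u,v),(a,b),_=cv2.fitEllipse(cv2.convexHull(k))
    return (c[0]+(280-v)/4,c[1]+(280-u)/4),(a/4,b/4)
print("cushion",fit((644,-105.5),25,4,0,lambda p:p[:,:,1]<75))
print("tray",fit((634,152),13,4,0,lambda p:p[:,:,2]>145))
p=patch(im,"top",(644,-105.5),36,90,90,4).astype(int)
m=((p[:,:,2]-p[:,:,0])>18).astype(np.uint8); k=np.vstack(cv2.findContours(m,0,1)[0]); print("case",cv2.minAreaRect(k))
ys,xs=np.nonzero(m); print(m.sum(), 644+(180-ys.mean())/4,-105.5+(180-xs.mean())/4)
# mat extents / known-size check
g=(im[:,:,1].astype(int)-im[:,:,0]>25).astype(np.uint8); k=max(cv2.findContours(g,0,1)[0],key=cv2.contourArea)[:,0]
print("mat",cv2.minAreaRect(ray("top",k,3).astype(np.float32)))
E
```

```text
cushion ((644.1257934570312, -105.46311950683594), (90.1052474975586, 91.69647216796875))
tray ((633.122314453125, 153.4819793701172), (102.95093536376953, 104.02465057373047))
case ((180.52590942382812, 190.54122924804688), (173.61227416992188, 248.2066650390625), 1.5481576919555664)
19460 641.7483941418294 -105.7186022610483
mat ((588.8089599609375, -0.537689208984375), (897.287841796875, 597.8966064453125), 89.96321868896484)
```

```bash
python3 - <<'E'
from h import *
C=(644.3,-105.6)
above(*C,70,90); line(*C,29,80); grip(.35,25); line(*C,33,60)
line(C[0]+1.8,C[1],33,30); line(C[0]+1.8,C[1],28.4,30); robot.hold(.3); grip(.75,25); st("case")
line(C[0]+1.8,C[1],100,150)
M=(563.0,317.3)
above(*M,80,134); line(*M,5.5,80); robot.hold(.2); grip(.2,15); st("module")
line(*M,100,120); st("up")
T=(633.5,153.3)
above(*T,80,90); line(*T,25,100); line(*T,15.9,25); robot.hold(.3); st("down")
grip(.5,15); line(*T,100,150); st()
above(432,-250,150,90)
im=shoot("top")
P=[patch(im,"top",(644.3,-105.6),36),patch(im,"top",T,21),patch(im,"top",(432,-321),57),patch(im,"top",T,13)]
box(P[0],np.array(C),C,0,62,42); box(P[1],np.array(T),T,0,28,26); cv2.circle(P[3],(200,150),173,(0,255,255),1);cv2.circle(P[2],(200,150),30,(0,255,255),1)
cv2.imwrite("pics/mod1.png",np.vstack([np.hstack(P[:2]),np.hstack(P[2:])])); st()
E
```

```text
case t 16.8 tcp [ 646.  -105.6   28.2] w 68.7 gf 0.0 F [ 1.   0.1 -0.4]
module t 21.0 tcp [563.  317.3   5.5] w 25.7 gf 14.8 F [-0.8 -0.8 -0.4]
up t 22.0 tcp [562.5 316.9  99.2] w 25.9 gf 14.8 F [-0.4 -0.6  0.3]
down t 24.2 tcp [633.5 153.3  15.9] w 25.9 gf 14.8 F [ 0.1  1.  -1. ]
 t 25.4 tcp [632.9 153.1  99.4] w 45.9 gf 0.0 F [-0.8 -0.1 -1.2]
 t 27.1 tcp [ 432.9 -249.   149.9] w 45.9 gf 0.0 F [ 0.2 -0.4  0.5]
```

View pics/mod1.png

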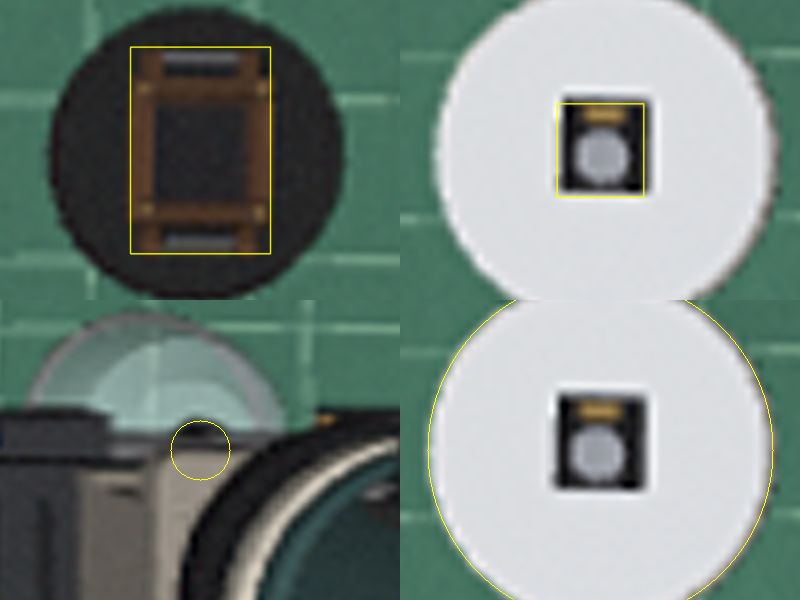

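```bash
python3 - <<'E'
from h import *
B=(432,-321.3)
grip(.5,20); above(*B,110,90); line(*B,60,100); line(*B,48,30); st("down")
grip(.05,20); st("grip"); robot.hold(.2)
line(*B,62,30); robot.hold(.2); st("up")
line(*B,150,120)
shoot("scene","bell1"); st()
E
```

```text
down t 29.0 tcp [ 431.9 -321.3   47.8] w 45.9 gf 0.0 F [-0.2 -0.   0.1]
grip t 29.5 tcp [ 432.1 -321.4   48.1] w 16.9 gf 20.0 F [-0.3  0.4  0.2]
up t 30.6 tcp [ 431.9 -321.2   61.8] w 17.0 gf 20.0 F [-0.2 -0.3 -1.5]
 t 31.5 tcp [ 431.4 -320.9  149.1] w 16.8 gf 20.0 F [-0.1 -0.1 -1.4]
```

View pics/bell1.png

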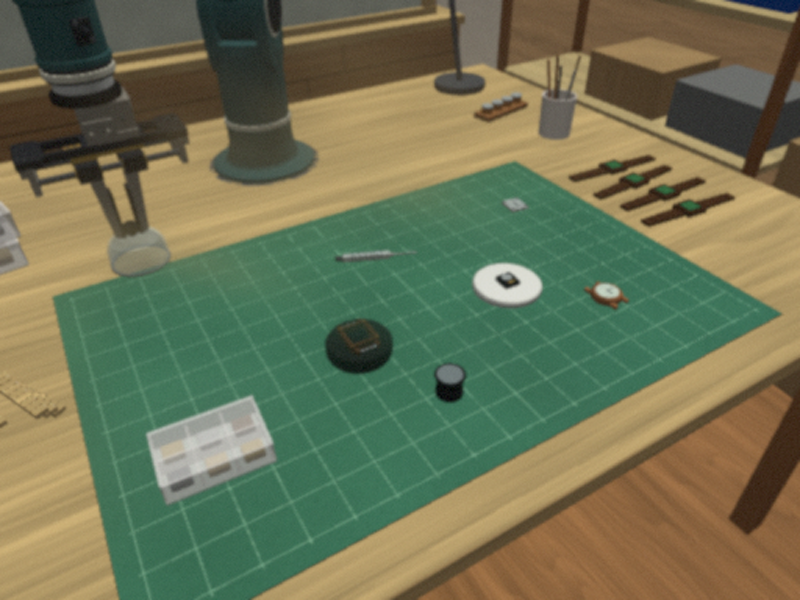

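```bash
python3 - <<'E'
from h import *
T=(633.5,153.3)
above(*T,150,90); line(*T,75,120); line(*T,60,30); st("near")
z=60
while z>56.5:
    z-=.5; line(*T,z,15); robot.hold(.1); f=robot.observe()["contact_force"][2]
    if f>-.3: print("touch",z,f)
    if f>1.5: break
st("down"); grip(.45,20); robot.hold(.2); st("rel")
line(*T,130,120)
above(450,300,130,82.6)
im=shoot("top")
for n in("bell",):
    for d in viewer.silhouettes(n,"top")[:1]:
        c=max(cv2.findContours(d["mask"].astype(np.uint8),0,1)[0],key=cv2.contourArea)[:,0]; p=ray("top",c,13).astype(np.float32); print(n,d["confidence"],cv2.minEnclosingCircle(p))
P=[patch(im,"top",T,72,140,120,400/140),patch(im,"top",T,13,140,120,400/140)]
for q,r in zip(P,(9,38)): cv2.circle(q,(200,171),int(r*400/140),(0,255,255),1)
cv2.circle(P[1],(200,171),149,(0,255,255),1)
cv2.imwrite("pics/bell2.png",np.hstack(P)); st()
E
```

```text
near t 34.8 tcp [633.5 153.3  59.9] w 17.0 gf 20.0 F [ 0.4  1.1 -0.9]
touch 58.5 0.11844589074558298
touch 58.0 1.3800232712035914
touch 57.5 5.987911283113847
down t 36.5 tcp [633.7 153.3  58.1] w 17.4 gf 20.0 F [-2.5 -0.7  6. ]
rel t 37.3 tcp [633.5 153.3  57.5] w 40.9 gf 0.0 F [ 0.  -0.6 -1.1]
bell 0.71 ((647.8015747070312, -108.4991226196289), 34.620784759521484)
 t 39.0 tcp [451.7 298.7 129.8] w 41.3 gf 0.0 F [-0.2  0.8  0. ]
```

View pics/bell2.png

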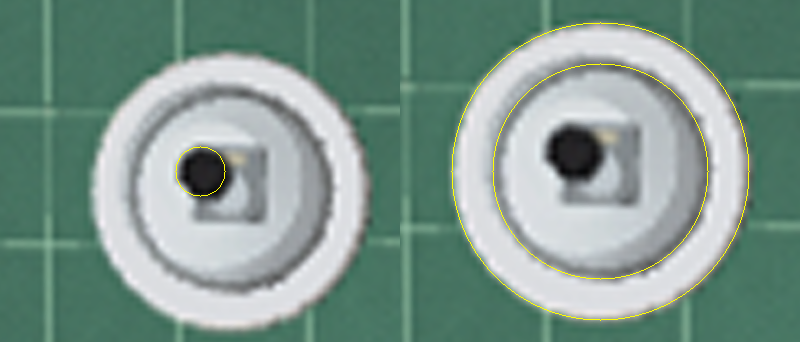

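```bash
python3 - <<'E'
from h import *
K=(442.9,323.6); D=(638.9,23.9)
grip(.65,20); above(*K,60,82.6); line(*K,4.8,60); robot.hold(.2); st("down"); grip(.2,20); st("grip")
line(*K,90,120); st("up")
above(*D,90,90); line(*D,15,120); line(*D,5.2,25); robot.hold(.3); st("down"); grip(.6,20); line(*D,100,150)
S=(454,6.5); c=[]
q0=np.array(robot.observe()["joints"])
for k in(0,1):
    q=kin.ik([*S,80],rots(157)[k]); q2=kin.ik([583.9,15.9,80],rots(180)[k])
    if q is not None and q2 is not None: c.append((np.abs(np.array(q)-q0).max(),k))
k=min(c)[1]; print(c)
robot.movep([*S,80],rots(157)[k]); grip(.45,20); line(*S,7.5,80); robot.hold(.2); grip(.05,20); st("sd grip")
line(*S,60,100); st("up")
im=shoot("top"); p=patch(im,"top",D,8); box(p,np.array(D),D,0,38,34); cv2.imwrite("pics/cb.png",p)
open("k.txt","w").write(str(k))
E
```

```text
down t 41.2 tcp [443.1 323.8   5.2] w 59.7 gf 0.0 F [ 0.8  0.1 -1.1]
grip t 41.7 tcp [442.9 323.6   4.8] w 33.6 gf 20.0 F [-0.8  0.2  1.4]
up t 42.5 tcp [442.5 323.2  89.4] w 33.1 gf 20.0 F [-0.5 -0.1 -0. ]
down t 45.5 tcp [638.9  23.9   5.2] w 33.4 gf 20.0 F [ 0.4  0.7 -0.8]
[(np.float64(1.2980124478492034), 0), (np.float64(0.996728583528912), 1)]
sd grip t 50.0 tcp [454.    6.5   7.5] w 10.2 gf 20.0 F [0.1 0.  0.2]
up t 50.6 tcp [453.8   6.3  59.9] w 10.5 gf 20.0 F [ 0.4  0.3 -0.4]
```

View pics/cb.png

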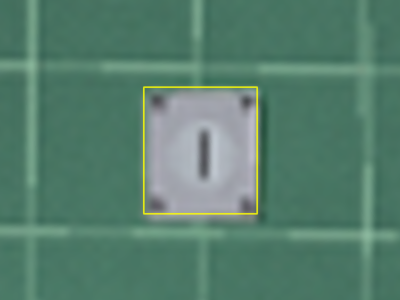

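```bash
python3 - <<'E'
from h import *
k=int(open("k.txt").read()); D=(583.9,15.9)
robot.movep([*D,70],rots(180)[k]); line(*D,18,100); line(*D,7.7,25); robot.hold(.3); st("down")
grip(.25,20); st("rel"); line(*D,120,120); robot.movep([450,-250,250],best([450,-250,250],90)); st("end")
im=shoot("top","end"); shoot("scene","end_s")
P=patch(im,"top",(630,23.9),10,200,150,4); box(P,np.array((630,23.9)),D,90,78,11,0,4); cv2.imwrite("pics/end_p.png",P)
E
```

```text
down t 52.8 tcp [583.9  15.9   7.7] w 11.0 gf 20.0 F [ 0.1  0.3 -0.7]
rel t 53.2 tcp [583.9  15.9   7.7] w 22.9 gf 0.0 F [-0.3 -0.2  0.4]
end t 55.5 tcp [ 450.4 -248.8  249.4] w 23.1 gf 0.0 F [ 0.4 -0.1  0. ]
```

View pics/end_p.png

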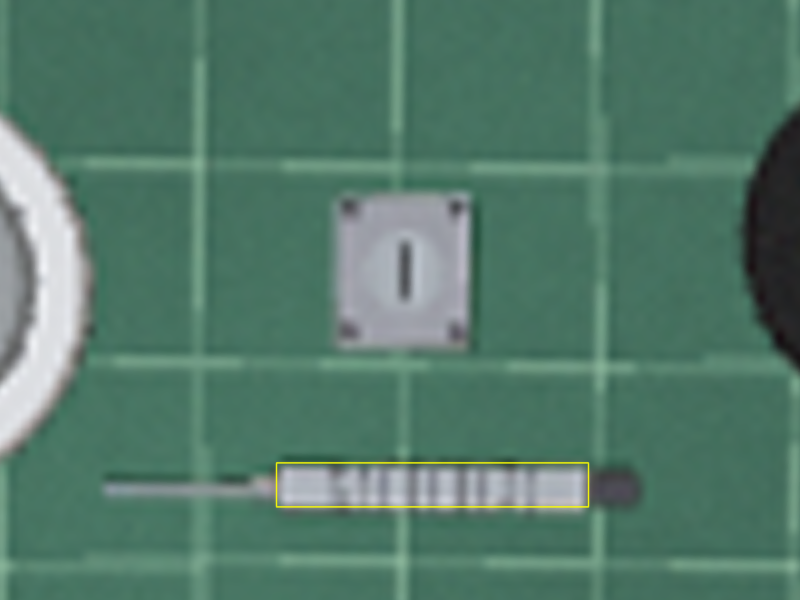

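View pics/end_s.png

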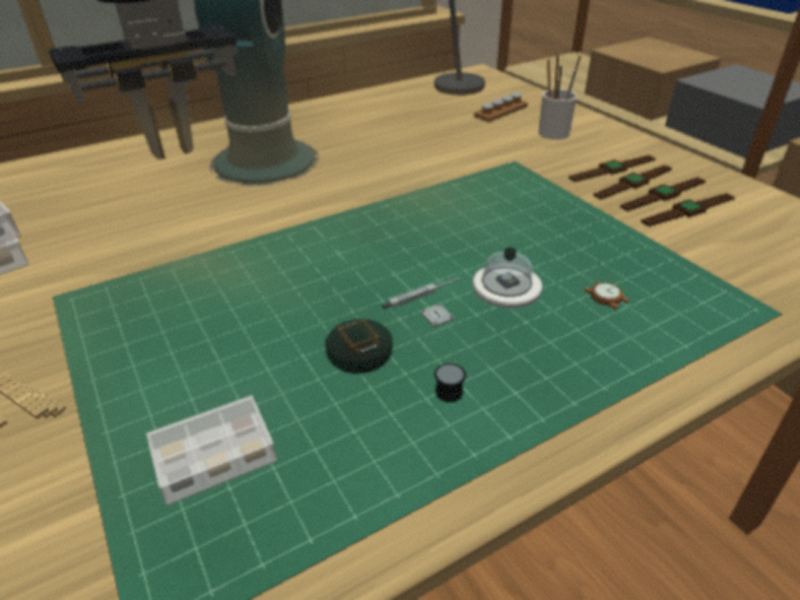

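The ortho view shows the screwdriver level at row 485, with its handle to the right and the case back above it at (402, 270). The scene view shows the case on the cushion at (358, 340), the bell over the module at (508, 275), and the bystanders where they were.

```bash
python3 -c "
from h import *
print(robot.job_done())"
```

```text
the job is handed in; nothing more can be done
None
```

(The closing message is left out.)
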